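# Catch the thread, close the jar, crate it

## Task

The jar in the wooden holder has its cap sitting loose on top of the thread. Without lifting the cap off, turn it back (anticlockwise seen from above) until it drops into the thread, then screw it clockwise fully home while the jar stays in its holder. Then set the closed jar gently upright in the empty bay of the crate, let go, and leave the other things as they are.

Things in the scene. Friction and masses are not known exactly. Their poses are not given: they have to be found in the camera images.
- cap_grip (a point): Loose black cap, about 70 g: ribbed disc 84 mm across, 27 mm high, with an upright grip bar on its flat top, 64 mm long, 14 mm thick, 30 mm high. Point on the cap's axis, inside the bar, 22 mm above the flat top, 8 mm below the bar's top; x along the bar, y across it, z up. It starts level, about 115 mm above jar_mid. Fully home it is 100 mm above jar_mid with the bar along jar_mid's x.
- cap: The same cap, origin at its lower edge on the axis (49 mm below cap_grip), same axes. Turned anticlockwise from above by 20 to 70 degrees from the start it comes over the thread's gap and, if free to move down, falls 8 to 10 mm by its own weight; a stop ends the backward turn about 25 degrees further on. It turns easily (under 0.1 N m), also by fingers straddling the bar loosely.
- neck (a point): Centre of the jar's shoulder, foot of the 62 mm round neck, 100 mm above the jar's underside; axes as jar_mid. Its thread: from the perch a stop blocks clockwise turning. Once dropped, the cap screws clockwise 75 to 100 degrees to a stop, sinking 4 to 6 mm more by its own weight: home. The thread has 1.5 mm of play up and down. The closed jar can be lifted by the cap's bar.
- jar_mid (a point): White plastic jar, square body 96 x 96 mm, 100 mm high, round threaded neck on top, paper band round the sides, 0.3 to 0.55 kg. Point at the centre of the square body, 50 mm above its underside; x and y square to its sides, z up. It stands loose in a fixed square wooden holder (floor 5 mm, walls 31 mm high, 2.5 mm of play each side) that keeps it from turning.
- bay (a point): Empty bay of a fixed wooden crate: centre of the top face of its thin rubber pad (90 x 90 x 3 mm, top 8 mm above the bench). Two square bays, one nearer the robot than the other, each 124 x 123 mm inside; outer walls 55 mm above the bench, divider 50 mm. x and y square to the walls, z up. With the jar standing on the pad, jar_mid is 50 mm above this point. The other bay holds a closed jar.
- neighbour: A closed jar of the same shape and size, cap home, 158 mm high in all, in the other bay of the crate; origin at the centre of its underside. Leave alone.
- sprayer: Small hand spray bottle, clear with a green head, 72 mm across, 155 mm high; origin at the centre of its underside. Leave alone.
- carton: Red carton of screws, 70 x 120 x 55 mm; origin at the centre of its underside. Leave alone.
- driver: Screwdriver lying on the bench, under 220 mm long; origin on its underside. Leave alone.
There are look-alikes about, which are no part of the job. Leave any pink look-alike of the part that bears neck alone.

How it is judged (in metres and radians):
On the way, in this order (a step that is already met when the one before it is completed fails the run):
1. the cap has been turned back and has dropped into the thread, not yet screwed home (z of cap_grip in the frame of jar_mid between 0.1025 and 0.109 m and horizontal distance between cap_grip and jar_mid below 0.012 m and angle between the z axis of cap_grip and the z axis of jar_mid, either way round below 0.1 rad), for 0.1 s.
2. the cap is screwed fully home with the jar still in its holder (z of cap_grip in the frame of jar_mid below 0.1016 m and horizontal distance between cap_grip and jar_mid below 0.012 m and angle between the z axis of cap_grip and the z axis of jar_mid, either way round below 0.1 rad and distance of jar_mid from where it was at the start of the episode below 0.015 m), for 0.1 s.
At the end, for the whole second after the job is handed in: The jar stands upright (within 0.08 rad) and still on the pad of the empty bay (centre within 25 mm), its cap fully home (within about 1.5 mm of its lowest height) (z of cap_grip in the frame of jar_mid below 0.102 m and horizontal distance between cap_grip and jar_mid below 0.012 m and angle between the z axis of cap_grip and the z axis of jar_mid, either way round below 0.1 rad and horizontal distance between jar_mid and bay below 0.025 m and z of jar_mid in the frame of bay below 0.054 m and angle between jar_mid's own z axis and vertical below 0.08 rad and linear speed of jar below 0.02 m/s); the robot touches nothing.
It fails at once if the cap is lifted off the neck (raised more than 6 mm above its perch) (z of cap_grip in the frame of jar_mid above 0.121 m).
It fails at once if the jar is dropped or slammed into the bay (faster than 0.5 m/s within 60 mm of the pad) (horizontal distance between jar_mid and bay below 0.06 m and z of jar_mid in the frame of bay below 0.11 m and linear speed of jar above 0.5 m/s).
It fails at once if another thing is moved more than 30 mm or tipped (distance of any of neighbour, sprayer, carton, driver from where it was at the start of the episode above 0.03 m or angle between any of neighbour, sprayer, carton's own z axis and vertical above 0.3 rad).
It also fails if it takes over 51 s, if anything falls off the work surface, if the arm or the gripper's body presses on something with over 40 N, if the wrist force passes 120 N, or if a joint passes its speed limit or range.

## Robot

A 6-joint arm with a two-finger parallel gripper is mounted at the origin on the work surface. World frame = base frame: x ahead of the robot, y to its left, z up, the work surface at z = 0. Lengths are in mm, angles in rad, forces in N, time in s.
With the tool pointing down it reaches from about 300 to 850 mm from the base axis. Payload 5.4 kg.
Tool frame: the origin (TCP) lies on the centre line of the jaws, within the pads' length; the fingertips stand 22 mm ahead of it and the grasp point (between the pads) lies 3 mm ahead of it (robot.finger_overhang is the distance from the TCP to the fingertips, in mm); z points along the fingers, y is the line along which they close (so a half turn about z gives the same grasp; the last joint's range is limited). The gripper opens to 85 mm and grips with 20 to 120 N. Pads are 22 mm wide; open, the fingers measure 114 mm over their backs; the gripper's body (76 mm by 85 mm) begins 54 mm behind the grasp point. The pads swing forward as they close: fully open they stand 13 mm farther back than shut.
Start: joints at [1.084, 0.158, 1.597, -0, 1.386, -0.21], TCP at [157.146, 553.093, 253.299] pointing down, gripper open.
Joint ranges: [-2.91, 2.91], [-0.94, 2.29], [0.18, 2.7], [-1.29, 4.43], [0.17, 2.64], [-3, 3]. Speed limits (rad/s): [2.57, 2.57, 3.14, 3.14, 3.14, 3.14].

## Interface

Orientations are given as a 3x3 rotation matrix whose columns are the frame's x, y, z axes.
In Python, from rig import robot gives the robot as it stands. The module is installed in compiled form; this text tells all that it offers.
- The arm moves only by the tool drive_tool, never from a script. Its argument "steps" is a list of rows, each a list of 6 numbers: the shift along the tool's x, y, z in cm, then the turn, a rotation vector about the tool's x, y, z in degrees. In form: [[tx, ty, tz, wx, wy, wz], ...]. A call has 1 to 8 rows; each row is the pose to reach, as a shift and turn from the pose commanded when the call began, along the tool's axes at that moment; what a row does not reach only later rows make up. A row lasts 1/8 s, in which the tool goes at most 62.5 mm and 10.7 degrees, less where a joint would pass 70% of its speed; a pose out of reach is approached as far as the arm can. A call with a gripper value outside its range is refused whole. "claw" is the finger opening in cm, from 0 to 8.54, set as the call begins (left out, the last holds). The fingers move at their own pace and stop on an object; "squeeze" is the grip in N (left out, the last holds). Time passes only in rows, so rows that repeat a pose let the fingers close. It gives the time, the measured TCP pose, the force, the opening and the grip force at its end, in the units of the state.
- robot.sense(): the state, without advancing time (a new reading comes with each control period).
- robot.capture(name): name is "scene" or "side" or "wrist"; returns (picture, depth): 420x560x3 uint8, red, green, blue; 420x560 float32, mm along the optical axis (not along the pixel's ray), 0 where there is no reading.
- robot.camera_info(name): a dict with "fx", "fy", "cx", "cy" (pixels), "k1" (the pictures are not rectified: a ray, as slopes to the right and down, at radius r is drawn at 1 + k1 r^2 times it, then the intrinsics apply), "T" (4x4, takes a point from camera to world coordinates); the wrist camera has in their place "tool_from_camera" (4x4, takes a point from camera to tool coordinates, whose origin is the TCP and whose axes are the flange's). Camera axes: x right, y up, looking along -z (the intrinsics and any distortion apply to the point x, -y, -z); pixel columns grow to the right and rows downward; lengths in mm; the calibration is good to about 2 mm. A picture is of the moment at which its call begins: read the wrist's pose just before it. camera_info takes no time and is no camera call.
- robot.close_job(): hands the job in; it is judged then, once.
Trained networks look in the newest picture that a camera, given by its name, has taken for a name from the list of things; names that differ only in an ending like _2 or _b are one class to them, and where a whole thing is asked for, a point or a joint stands for the part that bears it (a point fixed in the world has none). Each returns a list of dicts, best first, with "confidence" (0 to 1); they miss things now and then, are a little off and sometimes report something else, mostly with a low value. They report only what shows in the picture. A call takes as long as a camera call. They do not tell look-alikes from the thing itself.
- robot.recognise(camera, name): "point" ([x, y, z] in mm, in world coordinates, good to about 4 mm: the middle of the surface that is visible of it).
- robot.masks_of(camera, name): "mask" (420x560 bool, what is visible of it).
The state is a dict: "t": time; "qpos": joint angles; "qd": joint speeds; "joint_torque": joint torques, N m; "eef_pos": TCP position; "eef_rot": TCP orientation; "ft_force": force on the tool from outside, world axes, zero at the start; "ft_torque": the same for the moment, N m; "width": finger opening in mm; "finger_force": force on a finger pad.
Only numpy, scipy, OpenCV 4.12 (cv2) and the standard library are available. Lean on these libraries where they do the work, as an engineer would, in place of code of your own. Each camera call takes 0.05 s, during which the arm holds its last target. There are 200 camera calls.

## Working session

There is one attempt and no reset: what is moved stays moved. The work goes in short steps, Python scripts to look and compute and a tool call to move; the robot and the scene stay as the last step left them, time stands still between calls to the robot, and variables do not carry over. Pictures are saved under pics/ and viewed, at most 10 in all, crops included, and the job is handed in when it is done.

Besides the shell and the picture viewer there is one more tool, called after "Call:" as a command line: name --pt "numbers of a row" for each row, then --argument value for the rest. drive_tool: Moves the arm, as the interface text tells. Its arguments: {"type":"object","properties":{"steps":{"type":"array"},"claw":{"type":"number"},"squeeze":{"type":"number"}},"required":["steps"]}

```bash
mkdir -p pics; cat > h.py <<'E'
import numpy as np, cv2
from rig import robot
def save(name,f):
    p,d=robot.capture(name); cv2.imwrite('pics/'+f,p[:,:,::-1]); np.save('pics/'+f+'.npy',d); return p,d
def T(cam):
    i=robot.camera_info(cam)
    if 'T' in i: return i,np.array(i['T'])
    s=robot.sense(); W=np.eye(4); W[:3,:3]=s['eef_rot']; W[:3,3]=s['eef_pos']
    return i,W@np.array(i['tool_from_camera'])
def pts(cam,d,TT=None):
    i,M=T(cam); M=M if TT is None else TT
    v,u=np.mgrid[:420,:560].astype(float)
    K=np.array([[i['fx'],0,i['cx']],[0,i['fy'],i['cy']],[0,0,1.]])
    n=cv2.undistortPoints(np.stack([u.ravel(),v.ravel()],1)[:,None],K,np.array([i['k1'],0,0,0.]))[:,0].reshape(420,560,2)
    P=np.stack([n[...,0]*d,-n[...,1]*d,-d],-1)
    return P@M[:3,:3].T+M[:3,3]
E
python3 - <<'E'
from h import *
print(robot.sense())
ims=[]
for c in ['scene','side']:
    p,d=save(c,c+'0.png'); ims.append(p)
    for n in ['cap_grip','cap','neck','jar_mid','bay','neighbour','sprayer','carton','driver']:
        try: print(c,n,[(np.round(r['point']).tolist(),round(r['confidence'],2)) for r in robot.recognise(c,n)])
        except Exception as e: print(c,n,e)
E
```

```text
{'t': 0.0, 'qpos': array([ 1.08390508e+00,  1.59065037e-01,  1.59822227e+00, -2.40374031e-05,
        1.38619174e+00, -2.10118399e-01]), 'qd': array([-1.39323750e-03,  2.66213421e-06,  3.69834660e-04, -6.43911691e-04,
        1.55299887e-03, -1.12404775e-04]), 'joint_torque': array([-3.46551751e-04, -3.95996296e+01, -3.31430018e+01, -2.01337666e-04,
        8.46641546e-03,  2.52685084e-06]), 'eef_pos': array([156.89230429, 552.60546733, 252.31286109]), 'eef_rot': array([[-9.61943326e-01,  2.73247680e-01, -8.61727102e-04],
       [ 2.73248787e-01,  9.61941934e-01, -1.67824034e-03],
       [ 3.70356157e-04, -1.84983798e-03, -9.99998220e-01]]), 'ft_force': array([ 0.33299246,  1.0117821 , -1.37869344]), 'ft_torque': array([-0.00254365,  0.06849939, -0.0091164 ]), 'finger_force': 0.0, 'width': 85.65155640017014}
scene cap_grip [([534.0, 195.0, 150.0], 0.7)]
scene cap [([542.0, 194.0, 149.0], 0.58)]
scene neck [([557.0, 193.0, 83.0], 0.85), ([654.0, 359.0, 84.0], 0.71), ([483.0, 356.0, 96.0], 0.62), ([536.0, 196.0, 151.0], 0.29)]
scene jar_mid [([655.0, 358.0, 86.0], 0.84), ([556.0, 194.0, 81.0], 0.76), ([483.0, 354.0, 99.0], 0.75)]
scene bay [([470.0, -216.0, 7.0], 0.42)]
scene neighbour [([648.0, -254.0, 103.0], 0.8)]
scene sprayer [([518.0, -454.0, 83.0], 0.97)]
scene carton [([789.0, -68.0, 52.0], 0.72)]
scene driver [([738.0, 189.0, 19.0], 0.68)]
side cap_grip [([508.0, 208.0, 149.0], 0.62)]
side cap [([503.0, 204.0, 144.0], 0.77)]
side neck [([594.0, 382.0, 101.0], 0.84), ([477.0, 236.0, 85.0], 0.73), ([429.0, 380.0, 99.0], 0.6)]
side jar_mid [([591.0, 377.0, 98.0], 0.74), ([481.0, 233.0, 92.0], 0.72), ([436.0, 382.0, 99.0], 0.66)]
side bay [([484.0, -243.0, 6.0], 0.93)]
side neighbour [([599.0, -236.0, 103.0], 0.98)]
side sprayer [([491.0, -442.0, 92.0], 0.79)]
side carton [([759.0, -57.0, 59.0], 0.74), ([484.0, -244.0, 6.0], 0.46)]
side driver [([723.0, 192.0, 21.0], 0.85)]
```

View pics/scene0.png

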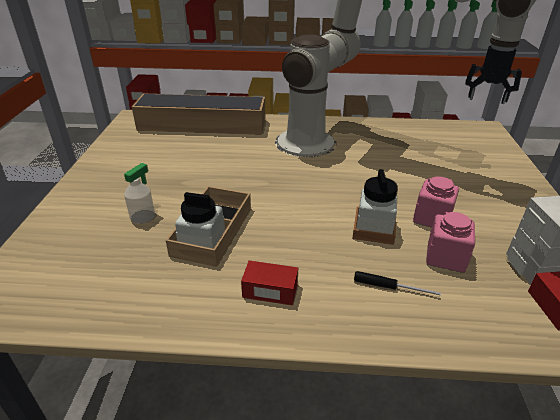

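View pics/side0.png

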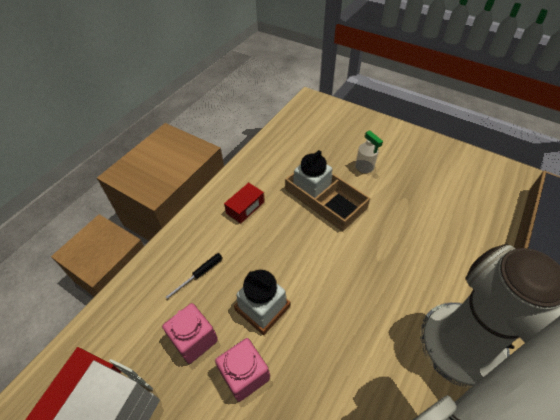

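```bash
python3 - <<'E'
from h import *
allp=np.concatenate([pts(c,np.load(f'pics/{c}0.png.npy'))[np.load(f'pics/{c}0.png.npy')>0] for c in ['scene','side']])
for c in ['scene','side']:
    d=np.load(f'pics/{c}0.png.npy'); P=pts(c,d)[d>0]
    def reg(x,y,r,z0,z1): 
        m=(np.hypot(P[:,0]-x,P[:,1]-y)<r)&(P[:,2]>z0)&(P[:,2]<z1); return P[m]
    q=reg(520,205,60,158,200)
    print(c,'bar',len(q),q.min(0).round(),q.max(0).round(),np.histogram(q[:,2],bins=range(150,210,4))[0])
    t=q[q[:,2]>np.percentile(q[:,2],60)]
    print(cv2.minAreaRect(t[:,:2].astype(np.float32)),t[:,2].mean())
    q=reg(520,205,70,128,150); print('disc',cv2.minEnclosingCircle(q[:,:2].astype(np.float32)),np.median(q[:,2]))
    q=reg(480,-235,60,3,14); print('pad',cv2.minAreaRect(q[:,:2].astype(np.float32)),np.median(q[:,2]))
    q=reg(550,-240,200,44,60); print('crate',cv2.minAreaRect(q[:,:2].astype(np.float32)))
    q=reg(520,205,90,24,44); print('holder',cv2.minAreaRect(q[:,:2].astype(np.float32)),np.percentile(q[:,2],[10,50,90]))
E
```

```text
scene bar 132 [485. 191. 158.] [548. 206. 180.] [ 0  0 15 14 13 19 62  9  0  0  0  0  0  0]
((515.931640625, 197.99742126464844), (61.66116714477539, 12.96123218536377), 1.8630107641220093) 176.9793307630568
disc ((515.926025390625, 197.9254150390625), 44.57722854614258) 145.83561269224373
pad ((458.2888488769531, -215.6039581298828), (98.01776885986328, 59.25398254394531), 30.362791061401367) 7.037340405274222
crate ((539.5804443359375, -309.62359619140625), (258.2135314941406, 267.3106689453125), 77.4715576171875)
holder ((515.3363037109375, 198.807373046875), (110.92969512939453, 115.7326431274414), 80.83729553222656) [26.49125024 30.6179848  40.70160794]
side bar 206 [479. 191. 158.] [542. 207. 181.] [ 0  0 21 18 11 25 97 34  0  0  0  0  0  0]
((510.8464050292969, 199.11642456054688), (61.54186248779297, 11.61330509185791), 1.937314748764038) 177.8680778822404
disc ((510.4621276855469, 198.86016845703125), 43.26250076293945) 146.8093983012971
pad ((476.792236328125, -248.73402404785156), (90.68327331542969, 118.75011444091797), 79.11842346191406) 7.9119370394690804
crate ((537.4609985351562, -309.12750244140625), (258.29217529296875, 265.5442199707031), 77.46754455566406)
holder ((512.339111328125, 197.98660278320312), (110.93606567382812, 113.46390533447266), 81.2432632446289) [26.38851356 31.38176055 38.72362867]
```

The images show the loose-capped white jar in its holder at scene (378,205). Its possible look-alikes are the pink jars at (437,200) and (452,240), and the closed neighbour at (200,225). I choose the white jar in the holder. The empty bay, with its dark pad, is at side (342,205), on the side nearer the robot. I'll move above the cap and check with a wrist crop.

Call:
drive_tool --pt "-15 -8 -4.5 0 0 -9" --pt "-43.9 -24.3 -4.5 0 0 -18" --pt "-43.9 -24.3 -4.5 0 0 -18" --pt "-43.9 -24.3 -4.5 0 0 -18" --pt "-43.9 -24.3 -4.5 0 0 -18" --pt "-43.9 -24.3 -4.5 0 0 -18" --pt "-43.9 -24.3 -4.5 0 0 -18" --pt "-43.9 -24.3 -4.5 0 0 -18" --claw 8.5

```text
t: 2.0
eef_pos: [510.9, 201.1, 298.4]
eef_rot: [[-0.999, -0.037, 0.001], [-0.037, 0.999, 0.0], [-0.001, 0.0, -1.0]]
ft_force: [-0.3, 0.9, 0.4]
width: 85.3
finger_force: 0.0
```

```bash
python3 - <<'E'
from h import *
s=robot.sense(); print(s['t'],s['eef_pos'],np.degrees(s['qpos']).round(),np.degrees(np.arctan2(s['eef_rot'][1,1],s['eef_rot'][0,1])))
p,d=save('wrist','w1.png'); P=pts('wrist',d)[d>0]
def reg(x,y,r,z0,z1):
    m=(np.hypot(P[:,0]-x,P[:,1]-y)<r)&(P[:,2]>z0)&(P[:,2]<z1); return P[m]
q=reg(513,198,60,170,190)
if len(q): print('bar',len(q),cv2.minAreaRect(q[:,:2].astype(np.float32)),np.median(q[:,2]))
q=reg(513,198,60,140,153)
if len(q): print('disc',len(q),cv2.minEnclosingCircle(q[:,:2].astype(np.float32)),np.median(q[:,2]))
q=reg(513,198,90,22,36)
if len(q): print('holder',len(q),cv2.minAreaRect(q[:,:2].astype(np.float32)))
q=reg(513,198,80,98,110)
if len(q): print('shoulder',len(q),cv2.minAreaRect(q[:,:2].astype(np.float32)))
# crate from side+scene
for c in ['scene','side']:
    d=np.load(f'pics/{c}0.png.npy'); P=pts(c,d)[d>0]
    q=P[(abs(P[:,0]-540)<190)&(P[:,1]>-335)&(P[:,1]<-140)&(P[:,2]>46)&(P[:,2]<58)]
    print(c,'crate',len(q),cv2.minAreaRect(q[:,:2].astype(np.float32)),q.min(0),q.max(0))
    b=np.c_[P,np.zeros(len(P))]; 
E
```

```text
2.0 [510.87434273 201.14935991 298.36464018] [  9.   4.  92.   0.  84. -83.] 92.13163988719431
bar 1097 ((517.3143310546875, 192.89471435546875), (63.46202850341797, 13.231830596923828), 1.2119810581207275) 178.56608004393428
disc 4612 ((517.6022338867188, 192.45596313476562), 42.86791229248047) 148.83501704411808
holder 440 ((515.2974243164062, 192.383544921875), (110.94962310791016, 104.34171295166016), 80.51377868652344)
shoulder 1588 ((517.9195556640625, 192.2398681640625), (95.90174865722656, 95.40143585205078), 80.57484436035156)
scene crate 761 ((553.0669555664062, -249.597412109375), (135.85897827148438, 267.19195556640625), 77.70394897460938) [ 410.99056904 -334.98945311   46.00025495] [ 695.71431735 -156.62646698   57.8872678 ]
side crate 553 ((550.1583862304688, -251.96163940429688), (138.80413818359375, 265.6664733886719), 77.55659484863281) [ 409.89857088 -322.44652557   46.02223369] [ 691.93635864 -157.87138543   57.98047625]
```

View pics/w1.png

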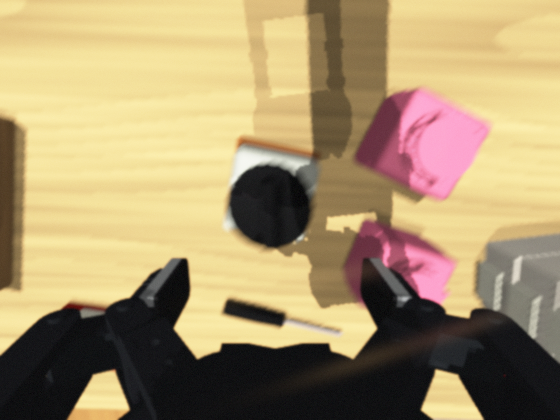

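The wrist view shows a black cap on a white jar in the holder at (270,200), with the pink jars off to the right. The picture is blurred because the arm was still moving, so I'll settle and measure again.

Call:
drive_tool --pt "0 0 0 0 0 0" --pt "0 0 0 0 0 0" --pt "0 0 0 0 0 0"

```text
t: 2.42
eef_pos: [508.8, 203.9, 298.0]
eef_rot: [[-0.999, -0.039, -0.0], [-0.039, 0.999, 0.0], [0.0, 0.0, -1.0]]
ft_force: [0.0, -0.7, -0.4]
width: 85.1
finger_force: 0.0
```

```bash
python3 - <<'E'
from h import *
s=robot.sense(); print(s['t'],s['eef_pos'],np.degrees(s['qpos']).round(),np.degrees(np.arctan2(s['eef_rot'][1,1],s['eef_rot'][0,1])),s['ft_force'],s['ft_torque'])
p,d=save('wrist','w2.png'); P=pts('wrist',d)[d>0]
def reg(x,y,r,z0,z1):
    m=(np.hypot(P[:,0]-x,P[:,1]-y)<r)&(P[:,2]>z0)&(P[:,2]<z1); return P[m]
for n,r,a,b in [('bar',60,170,190),('disc',60,140,153),('holder',90,22,36),('shoulder',80,98,110)]:
    q=reg(514,197,r,a,b); print(n,len(q),cv2.minAreaRect(q[:,:2].astype(np.float32)),np.median(q[:,2]))
d=np.load('pics/side0.png.npy'); A=pts('side',d); p=cv2.imread('pics/side0.png').max(2)
m=(d>0)&(np.hypot(A[...,0]-488,A[...,1]+237)<75)&(A[...,2]>3)&(A[...,2]<13)&(p<60)
print('pad',m.sum(),cv2.minAreaRect(A[m][:,:2].astype(np.float32)),np.median(A[m][:,2]))
E
```

```text
2.425 [508.76982639 203.91861462 297.98093849] [  9.   4.  92.   0.  84. -83.] 92.2557341583167 [ 0.03055159 -0.70086088 -0.40192848] [ 0.0500581   0.02751986 -0.01321369]
bar 1143 ((511.9583435058594, 198.72059631347656), (62.91519546508789, 14.032310485839844), 1.417460322380066) 178.25334429319906
disc 4550 ((512.0516357421875, 198.85250854492188), (84.11457061767578, 84.0016098022461), 25.17442512512207) 148.54271263198763
holder 443 ((464.5203552246094, 206.339599609375), (111.636474609375, 18.644420623779297), 84.05718231201172) 31.78699205545888
shoulder 1583 ((512.1207275390625, 198.76742553710938), (95.61421203613281, 94.69657897949219), 80.80058288574219) 104.72767920897303
pad 464 ((489.9165344238281, -236.53683471679688), (134.94761657714844, 84.48944091796875), 76.76355743408203) 8.159210329437258
```

The bar is at (512.0,198.7), top at 178.3 and yaw 1.4°. The jar's yaw is −9.2°. Descending to straddle the bar.

Call:
drive_tool --pt "-0.3 -0.53 3 0 0 0.8" --pt "-0.3 -0.53 7 0 0 0.8" --pt "-0.3 -0.53 10 0 0 0.8" --pt "-0.3 -0.53 12.2 0 0 0.8" --pt "-0.3 -0.53 12.2 0 0 0.8" --pt "-0.3 -0.53 12.2 0 0 0.8"

```text
t: 3.22
eef_pos: [513.3, 198.1, 177.2]
eef_rot: [[-1.0, -0.024, 0.002], [-0.024, 1.0, 0.0], [-0.002, 0.0, -1.0]]
ft_force: [0.2, -0.2, 0.0]
width: 84.9
finger_force: 0.0
```

Call:
drive_tool --pt "0 0 0 0 0 0" --pt "0 0 0 0 0 0" --pt "0 0 0 0 0 0" --pt "0 0 0 0 0 0" --pt "0 0 0 0 0 0" --pt "0 0 0 0 0 0" --claw 1.9 --squeeze 20

```text
t: 3.98
eef_pos: [512.8, 197.6, 175.9]
eef_rot: [[-1.0, -0.023, -0.0], [-0.023, 1.0, -0.0], [0.0, -0.0, -1.0]]
ft_force: [-0.8, -0.6, -0.6]
width: 18.8
finger_force: 0.0
```

Call:
drive_tool --pt "0 0 0 0 0 -7" --pt "0 0 0 0 0 -15" --pt "0 0 0 0 0 -23" --pt "0 0 0 0 0 -31" --pt "0 0 0 0 0 -39" --pt "0 0 0 0 0 -47" --pt "0 0 0 0 0 -55" --pt "0 0 0 0 0 -60"

```text
t: 4.97
eef_pos: [513.1, 197.9, 176.2]
eef_rot: [[-0.477, -0.879, 0.001], [-0.879, 0.477, 0.001], [-0.001, -0.0, -1.0]]
ft_force: [0.9, -0.1, 0.6]
width: 19.0
finger_force: 1.8
```

```bash
cat >> h.py <<'E'
def look():
    s=robot.sense(); print(round(s['t'],2),s['eef_pos'].round(1),'q6',np.degrees(s['qpos'][5]).round(1),'yaw',np.degrees(np.arctan2(s['eef_rot'][1,1],s['eef_rot'][0,1])).round(1),'F',s['ft_force'].round(1),'M',s['ft_torque'].round(2),s['width'])
    for c in ['scene','side']:
        p,d=robot.capture(c); A=pts(c,d); r=np.hypot(A[...,0]-512,A[...,1]-198.7)
        m=(d>0)&(r<48)&(A[...,2]>112)&(A[...,2]<160)&(p.max(2)<90)
        z=A[m][:,2]; h,e=np.histogram(z,bins=np.arange(112,160,3)); print(c,h.tolist(),np.percentile(z,[50,90]).round(1))
        cv2.imwrite(f'pics/{c}_l.png',p[:,:,::-1])
E
python3 -c "
from h import *
look()"
```

```text
4.97 [513.1 197.9 176.2] q6 -143.1 yaw 151.5 F [ 0.9 -0.1  0.6] M [ 0.1  -0.14 -0.04] 18.984714881099162
scene [6, 5, 9, 23, 31, 28, 41, 28, 32, 35, 49, 206, 46, 16, 16] [145.4 150.4]
side [1, 0, 0, 3, 14, 16, 14, 10, 16, 19, 36, 226, 135, 9, 4] [147.  149.6]
```

Call:
drive_tool --pt "0 0 0 0 0 -4" --pt "0 0 0 0 0 -8" --pt "0 0 0 0 0 -11" --pt "0 0 0 0 0 -14" --pt "0 0 0 0 0 -14" --pt "0 0 0 0 0 -14"

```text
t: 5.82
eef_pos: [512.7, 197.6, 175.9]
eef_rot: [[-0.255, -0.967, -0.0], [-0.967, 0.255, -0.0], [0.0, 0.0, -1.0]]
ft_force: [-0.7, 0.2, 0.1]
width: 18.9
finger_force: 0.1
```

```bash
python3 -c "
from h import *
look()"
```

```text
5.83 [512.7 197.6 175.9] q6 -156.8 yaw 165.3 F [-0.7  0.2  0.1] M [ 0.01  0.03 -0.01] 18.907432171254705
scene [28, 32, 34, 32, 27, 34, 38, 88, 177, 37, 27, 11, 21, 20, 17] [136.2 150.9]
side [5, 11, 15, 13, 18, 14, 21, 95, 249, 63, 9, 4, 8, 4, 6] [137.  140.2]
```

The cap has dropped about 10 mm. Following it down and screwing clockwise.

Call:
drive_tool --pt "0 0 0.5 0 0 0" --pt "0 0 0.9 0 0 4" --pt "0 0 0.9 0 0 12" --pt "0 0 0.9 0 0 20" --pt "0 0 0.9 0 0 28" --pt "0 0 0.9 0 0 36" --pt "0 0 0.9 0 0 44" --pt "0 0 0.9 0 0 52"

```text
t: 6.92
eef_pos: [512.5, 197.5, 166.4]
eef_rot: [[-0.92, -0.392, -0.001], [-0.392, 0.92, -0.0], [0.001, 0.0, -1.0]]
ft_force: [0.5, 0.8, -0.2]
width: 19.2
finger_force: 0.8
```

Call:
drive_tool --pt "0 0 0 0 0 6" --pt "0 0 0 0 0 12" --pt "0 0 0 0 0 18" --pt "0 0 0 0 0 24" --pt "0 0 0 0 0 28" --pt "0 0 0 0 0 31" --pt "0 0 0 0 0 33" --pt "0 0 0 0 0 34"

```text
t: 7.92
eef_pos: [512.7, 197.6, 166.7]
eef_rot: [[-0.983, 0.186, -0.0], [0.186, 0.983, -0.0], [0.0, -0.0, -1.0]]
ft_force: [-1.1, 0.8, -0.3]
width: 18.6
finger_force: 0.3
```

```bash
python3 -c "
from h import *
look()"
```

```text
7.92 [512.7 197.6 166.7] q6 -70.8 yaw 79.3 F [-1.1  0.8 -0.3] M [ 0.02 -0.03 -0.02] 18.631563405308807
scene [21, 39, 28, 35, 35, 33, 168, 148, 11, 7, 12, 10, 14, 19, 19] [132.5 149.1]
side [14, 10, 16, 8, 23, 24, 135, 201, 35, 8, 6, 6, 15, 6, 12] [133.5 146.7]
```

Call:
drive_tool --pt "0 0 0 0 0 2" --pt "0 0 0 0 0 4" --pt "0 0 0 0 0 6" --pt "0 0 0 0 0 8" --pt "0 0 0 0 0 8"

```text
t: 8.65
eef_pos: [512.9, 197.6, 167.0]
eef_rot: [[-0.947, 0.32, 0.0], [0.32, 0.947, 0.0], [-0.0, 0.0, -1.0]]
ft_force: [1.5, -0.7, 0.4]
width: 18.8
finger_force: 0.1
```

```bash
python3 -c "
from h import *
look()"
```

```text
8.65 [512.9 197.6 167. ] q6 -62.8 yaw 71.3 F [ 1.5 -0.7  0.4] M [ 0.03 -0.01  0.04] 18.766904714251407
scene [30, 28, 33, 31, 37, 36, 225, 98, 8, 4, 12, 5, 17, 17, 25] [131.8 150.9]
side [17, 8, 17, 17, 13, 28, 171, 188, 20, 4, 8, 7, 6, 11, 18] [133.1 147.4]
```

Call:
drive_tool --pt "0 0 0 0 0 1.5" --pt "0 0 0 0 0 3" --pt "0 0 0 0 0 4.5" --pt "0 0 0 0 0 6" --pt "0 0 0 0 0 6"

```text
t: 9.38
eef_pos: [512.8, 197.6, 167.0]
eef_rot: [[-0.909, 0.417, -0.0], [0.417, 0.909, -0.0], [-0.0, -0.0, -1.0]]
ft_force: [-0.7, 1.3, 0.3]
width: 19.1
finger_force: 4.9
```

```bash
python3 -c "
from h import *
look()"
```

```text
9.38 [512.8 197.6 167. ] q6 -56.9 yaw 65.3 F [-0.7  1.3  0.3] M [0.05 0.05 0.19] 19.082394356117362
scene [25, 31, 31, 33, 36, 42, 221, 99, 6, 6, 4, 13, 14, 17, 19] [131.8 149.1]
side [18, 15, 13, 11, 22, 25, 185, 191, 17, 6, 7, 6, 10, 10, 17] [132.9 145.4]
```

The cap is at its stop: 0.19 N·m and disc top at 133, the home height. Now I'll align with the bar and grip.

Call:
drive_tool --pt "0 0 0.3 0 0 -5" --pt "0 0 0.6 0 0 -10" --pt "0 0 0.7 0 0 -15.2" --pt "0 0 0.7 0 0 -15.2" --pt "0 0 0.7 0 0 -15.2"

```text
t: 10.1
eef_pos: [512.9, 197.6, 160.1]
eef_rot: [[-0.986, 0.166, 0.0], [0.166, 0.986, -0.0], [-0.0, 0.0, -1.0]]
ft_force: [0.7, -0.1, -0.2]
width: 18.9
finger_force: 0.0
```

Call:
drive_tool --pt "0 0 0 0 0 0" --pt "0 0 0 0 0 0" --pt "0 0 0 0 0 0" --pt "0 0 0 0 0 0" --claw 1.0 --squeeze 50

```text
t: 10.6
eef_pos: [513.0, 197.7, 160.2]
eef_rot: [[-0.986, 0.164, 0.0], [0.164, 0.986, 0.0], [-0.0, 0.0, -1.0]]
ft_force: [0.2, 0.5, 2.1]
width: 13.1
finger_force: 51.4
```

```bash
python3 -c "
from h import *
look()"
```

```text
10.6 [513.  197.7 160.2] q6 -72.1 yaw 80.5 F [0.2 0.5 2.1] M [ 0.11 -0.04  0.05] 13.074315359596577
scene [33, 36, 25, 32, 33, 43, 216, 82, 9, 9, 16, 14, 15, 15, 18] [131.8 148.8]
side [15, 18, 10, 15, 22, 20, 203, 157, 9, 5, 10, 10, 8, 5, 12] [132.6 144.2]
```

Call:
drive_tool --pt "0 0 -0.5 0 0 0" --pt "0 0 -1.5 0 0 0" --pt "0 0 -3 0 0 0" --pt "0 0 -4.5 0 0 0" --pt "0 0 -6.5 0 0 0" --pt "0 0 -8.5 0 0 0" --pt "0 0 -10 0 0 0" --pt "0 0 -10 0 0 0"

```text
t: 11.7
eef_pos: [513.7, 197.8, 261.9]
eef_rot: [[-0.986, 0.164, 0.003], [0.164, 0.986, 0.001], [-0.003, 0.001, -1.0]]
ft_force: [0.0, 0.3, -5.9]
width: 12.8
finger_force: 50.4
```

```bash
python3 - <<'E'
from h import *
s=robot.sense(); print(s['eef_pos'],s['ft_force'],s['ft_torque'],s['width'],s['finger_force'])
p,d=save('scene','s3.png'); p,d2=save('side','d3.png')
for c,dd in [('scene',d),('side',d2)]:
    A=pts(c,dd)[dd>0]; q=A[(np.hypot(A[:,0]-513,A[:,1]-198)<75)&(A[:,2]>130)&(A[:,2]<200)]
    print(c,q.min(0),q.max(0),cv2.minAreaRect(q[:,:2].astype(np.float32)))
R=s['eef_rot']; print((R.T@(np.array([489,-237,s['eef_pos'][2]])-s['eef_pos'])).round(1))
E
```

```text
[513.6642674  197.75142527 261.853182  ] [ 0.03957652  0.34801767 -5.88180797] [0.03886337 0.02634549 0.04406067] 12.808017816042215 50.426793694496155
scene [474.32919947 143.0871721  130.16189811] [575.48001794 247.74097816 199.98780624] ((527.0309448242188, 197.25128173828125), (96.5341567993164, 85.4585189819336), 76.5514907836914)
side [455.35724432 158.04704141 130.04376964] [567.42324692 253.86691229 199.96187118] ((511.09429931640625, 200.006591796875), (96.29135131835938, 96.98944854736328), 78.89093017578125)
[-4.710e+01 -4.329e+02 -3.000e-01]
```

View pics/s3.png

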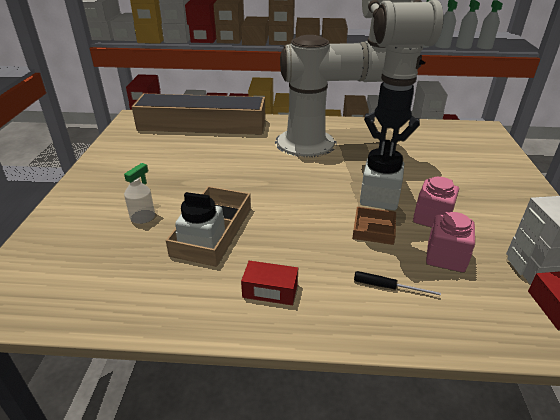

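The jar hangs upright with its cap on at scene (382,180), and the holder is empty. Carrying it to the bay.

Call:
drive_tool --pt "-0.2 -1.5 0 0 0 0" --pt "-0.6 -5 0 0 0 0.5" --pt "-1.1 -10 0 0 0 1" --pt "-1.6 -15 0 0 0 1" --pt "-2.2 -20 0 0 0 2" --pt "-2.7 -25 0 0 0 2" --pt "-3.3 -30 0 0 0 2" --pt "-3.8 -34 0 0 0 2"

```text
t: 12.8
eef_pos: [493.2, -146.6, 259.3]
eef_rot: [[-0.98, 0.2, -0.001], [0.2, 0.98, -0.0], [0.001, -0.0, -1.0]]
ft_force: [0.8, -0.5, -5.7]
width: 12.8
finger_force: 50.4
```

Call:
drive_tool --pt "-0.3 -3 0 0 0 0" --pt "-0.6 -6 0 0 0 0" --pt "-0.8 -8 0 0 0 0" --pt "-0.9 -9 0 0 0 0" --pt "-0.9 -9.3 0 0 0 0" --pt "-0.9 -9.3 0 0 0 0" --pt "-0.9 -9.3 0 0 0 0"

```text
t: 13.68
eef_pos: [484.9, -236.2, 260.0]
eef_rot: [[-0.98, 0.198, 0.0], [0.198, 0.98, 0.0], [0.0, 0.0, -1.0]]
ft_force: [0.0, 0.5, -5.7]
width: 13.5
finger_force: 50.4
```

```bash
python3 - <<'E'
from h import *
s=robot.sense(); print(s['t'],s['eef_pos'],s['ft_force'],s['ft_torque'],s['width'],np.degrees(np.arctan2(s['eef_rot'][1,1],s['eef_rot'][0,1])))
p,d=save('scene','s4.png'); p2,d2=save('side','d4.png')
x,y=s['eef_pos'][:2]
for c,dd in [('scene',d),('side',d2)]:
    A=pts(c,dd)[dd>0]
    q=A[(np.hypot(A[:,0]-x,A[:,1]-y)<75)&(A[:,2]>110)&(A[:,2]<205)]
    q=q[(q-[614,-265,0])[:,:2].__pow__(2).sum(1)**.5>68]
    print(c,'jar',q.min(0).round(),cv2.minAreaRect(q[:,:2].astype(np.float32)))
    q=A[(abs(A[:,0]-540)<190)&(A[:,1]>-335)&(A[:,1]<-140)&(A[:,2]>46)&(A[:,2]<57)]
    print('crate',cv2.minAreaRect(q[:,:2].astype(np.float32)))
cv2.imwrite('pics/c4.png',np.hstack([cv2.resize(p[140:280,130:290],(400,350)),cv2.resize(p2[60:260,250:450],(400,350))])[:,:,::-1])
E
```

```text
13.675 [ 484.94300535 -236.18600219  260.00505598] [ 0.0204078   0.47551181 -5.73265599] [ 0.03278897 -0.03744427 -0.00185578] 13.467341633758164 78.60187754411338
scene jar [ 450. -292.  110.] ((489.0605163574219, -234.30255126953125), (98.9100112915039, 101.66887664794922), 77.10474395751953)
crate ((553.2218627929688, -249.52285766601562), (134.831298828125, 267.32403564453125), 77.23558044433594)
side jar [ 427. -274.  110.] ((483.21478271484375, -233.1246795654297), (97.8541259765625, 98.4059829711914), 75.08991241455078)
crate ((548.5856323242188, -250.59759521484375), (139.00933837890625, 262.50732421875), 77.6245346069336)
```

View pics/c4.png

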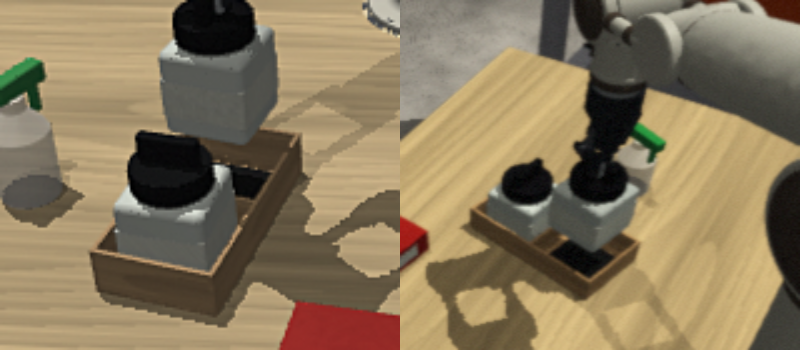

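The crops show the jar hanging over the near bay, lined up with the crate and clear of the neighbour. Lowering.

Call:
drive_tool --pt "-0.27 -0.1 0.5 0 0 0" --pt "-0.27 -0.1 2 0 0 0" --pt "-0.27 -0.1 3.5 0 0 0" --pt "-0.27 -0.1 5 0 0 0" --pt "-0.27 -0.1 6.5 0 0 0" --pt "-0.27 -0.1 7.8 0 0 0" --pt "-0.27 -0.1 8.5 0 0 0" --pt "-0.27 -0.1 8.8 0 0 0"

```text
t: 14.78
eef_pos: [487.2, -238.5, 171.6]
eef_rot: [[-0.98, 0.199, -0.0], [0.199, 0.98, 0.0], [0.0, 0.0, -1.0]]
ft_force: [-0.0, -0.1, -5.9]
width: 12.7
finger_force: 50.4
```

Call:
drive_tool --pt "0 0 0.2 0 0 0" --pt "0 0 0.4 0 0 0" --pt "0 0 0.6 0 0 0" --pt "0 0 0.75 0 0 0" --pt "0 0 0.75 0 0 0"

```text
t: 15.4
eef_pos: [487.5, -238.6, 165.0]
eef_rot: [[-0.98, 0.199, 0.001], [0.199, 0.98, -0.0], [-0.001, -0.0, -1.0]]
ft_force: [-0.2, 0.6, -2.6]
width: 13.4
finger_force: 50.8
```

Call:
drive_tool --pt "0 0 0.05 0 0 0" --pt "0 0 0.1 0 0 0" --pt "0 0 0.15 0 0 0" --pt "0 0 0.15 0 0 0"

```text
t: 15.9
eef_pos: [487.5, -238.6, 163.3]
eef_rot: [[-0.98, 0.199, 0.001], [0.199, 0.98, -0.0], [-0.001, -0.0, -1.0]]
ft_force: [-0.2, 2.3, 1.3]
width: 13.2
finger_force: 51.4
```

Jar is on the pad. Release and retreat.

Call:
drive_tool --pt "0 0 0 0 0 0" --pt "0 0 0 0 0 0" --pt "0 0 0 0 0 0" --pt "0 0 -2 0 0 0" --pt "0 0 -5 0 0 0" --pt "0 0 -9 0 0 0" --pt "0 0 -13 0 0 0" --pt "0 0 -15 0 0 0" --claw 3.5

```text
t: 16.9
eef_pos: [487.9, -239.1, 315.9]
eef_rot: [[-0.98, 0.199, 0.003], [0.199, 0.98, -0.003], [-0.004, -0.002, -1.0]]
ft_force: [0.6, -0.4, -0.2]
width: 35.2
finger_force: 0.0
```

Call:
drive_tool --pt "5 2 -3 0 0 0" --pt "10 2 -3 0 0 0" --pt "14 2 -3 0 0 0" --pt "14 2 -3 0 0 0" --pt "14 2 -3 0 0 0"

```text
t: 17.52
eef_pos: [354.3, -191.3, 343.2]
eef_rot: [[-0.98, 0.199, 0.001], [0.199, 0.98, -0.001], [-0.001, -0.0, -1.0]]
ft_force: [-0.1, 0.1, 1.2]
width: 34.9
finger_force: 0.0
```

```bash
python3 - <<'E'
from h import *
p,d=save('scene','s5.png'); p2,d2=save('side','d5.png')
for c,dd in [('scene',d),('side',d2)]:
    A=pts(c,dd)[dd>0]
    def reg(x,y,r,a,b): return A[(np.hypot(A[:,0]-x,A[:,1]-y)<r)&(A[:,2]>a)&(A[:,2]<b)]
    for x,y in [(487,-237),(614,-265)]:
        q=reg(x,y,45,155,185); print(c,'bar',len(q),cv2.minAreaRect(q[:,:2].astype(np.float32)),np.percentile(q[:,2],[50,90]).round(1))
        q=reg(x,y,45,126,150); h,e=np.histogram(q[:,2],bins=np.arange(126,150,1)); print('disc',h.tolist())
cv2.imwrite('pics/c5.png',np.hstack([cv2.resize(p[140:280,130:290],(400,350)),cv2.resize(p2[60:260,250:450],(400,350))])[:,:,::-1])
E
```

```text
scene bar 101 ((490.51165771484375, -237.35179138183594), (15.205259323120117, 67.14649200439453), 78.61499786376953) [164.4 166.8]
disc [8, 7, 6, 11, 6, 7, 10, 17, 53, 92, 79, 34, 10, 4, 1, 6, 5, 5, 6, 6, 5, 4, 5]
scene bar 131 ((617.1331176757812, -263.39337158203125), (62.16254806518555, 16.16891860961914), 79.62166595458984) [161.4 163.5]
disc [9, 11, 9, 18, 23, 54, 111, 85, 28, 13, 5, 12, 9, 6, 10, 5, 12, 6, 12, 8, 6, 5, 9]
side bar 114 ((485.53155517578125, -237.49575805664062), (15.614099502563477, 63.720375061035156), 80.61852264404297) [165.  167.9]
disc [6, 3, 10, 4, 9, 3, 13, 20, 32, 61, 62, 47, 28, 11, 7, 5, 4, 4, 5, 2, 5, 3, 6]
side bar 79 ((610.512451171875, -264.31463623046875), (62.71818542480469, 17.022621154785156), 82.17686462402344) [162.4 165.3]
disc [8, 6, 4, 7, 19, 28, 54, 67, 45, 26, 17, 5, 4, 2, 4, 4, 2, 2, 4, 4, 5, 1, 3]
```

View pics/c5.png

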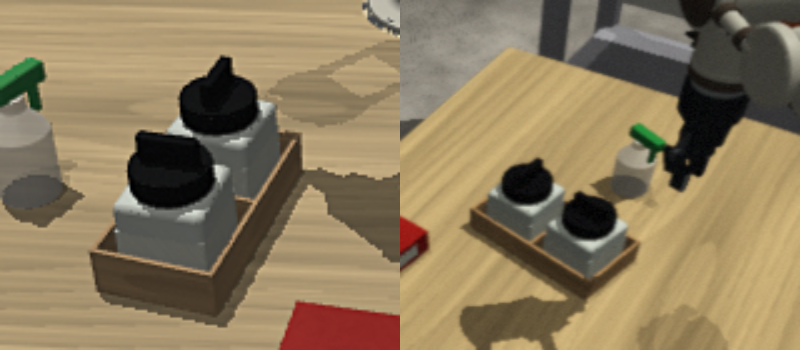

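The jar stands level in the near bay. Its cap sits exactly the pad's 3 mm above the neighbour's, so it is home. Handing in.

```bash
python3 -c "
from rig import robot
print(robot.close_job())"
```

```text
the job is handed in; nothing more can be done
None
```

The cap was turned back until it dropped, then screwed fully home in the holder, and the closed jar now stands released on the pad of the empty bay; I handed the job in at about 18 s but the interface gave no verdict.

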